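# Find the full medicine tin by its weight

## Robot

A 7-joint arm with a two-finger parallel gripper is mounted at the origin on the work surface. World frame = base frame: x ahead of the robot, y to its left, z up, the work surface at z = 0. Lengths are in m, angles in rad, forces in N, time in s.
With the tool pointing down it reaches from about 0.4 to 0.925 m from the base axis. Payload 5.6 kg.
Tool frame: the origin (TCP) lies at the very end of the fingers, on their centre line; the grasp point (between the pads) lies 19 mm behind it; z points along the fingers, x is the direction in which the jaws open and shut, and the axes are right-handed (so a half turn about z gives the same grasp; the last joint's range is limited). The gripper opens to 85 mm and grips with 20 to 120 N. Pads are 22 mm wide; open, the fingers measure 114 mm over their backs; the gripper's body (76 mm by 85 mm) begins 54 mm behind the grasp point. The pads swing forward as they close: fully open they stand 13 mm farther back than shut.
Start: joints at [1.131, 0.468, -0.012, 1.603, 0.006, 1.071, -0.056], TCP at [0.251, -0.6, 0.231] pointing down, gripper open.
Joint ranges: [-2.53, 2.53], [-0.31, 2.02], [-1.57, 1.55], [0.28, 2.44], [-1.29, 4.43], [0.15, 1.84], [-2.92, 2.92]. Speed limits (rad/s): [2.57, 2.57, 3.14, 3.14, 3.14, 3.14, 3.14].

## Interface

Orientations are given as a unit quaternion [x, y, z, w].
In Python, from station import observe, get_image, camera_params, finish_job gives the robot as it stands.
- The arm moves only by the shell command python3 -m pendant 'ROWS' [FORCE]. ROWS is JSON, one flat list of numbers, 7 for each row, row after row: the shift along the tool's x, y, z in mm, then the turn, a rotation vector about the tool's x, y, z in rad, then the closure, from -1 (fully open) to 1 (shut). In form: [dx, dy, dz, ax, ay, az, grip, dx, dy, dz, ax, ay, az, grip, ...]. A call has 1 to 5 rows; each row is the pose to reach, as a shift and turn from the pose commanded when the call began, along the tool's axes at that moment; what a row does not reach only later rows make up. A row lasts 1/8 s, in which the tool goes at most 62.5 mm and 10.7 degrees, less where a joint would pass 70% of its speed; a pose out of reach is approached as far as the arm can. A call with a gripper value outside its range is refused whole. The fingers move at their own pace and stop on an object; FORCE is the grip in N (left out, the last holds). Time passes only in rows, so rows that repeat a pose let the fingers close. It gives the time, the measured TCP pose, the force and the opening at its end, in the units of the state.
- observe(): the state, without advancing time (a new reading comes with each control period).
- get_image(name): name is "side" or "top" or "wrist"; returns the picture (384x512x3 uint8, blue, green, red); there is no depth.
- camera_params(name): a dict with "K" (3x3 intrinsics, pixels), "rvec" (rotation vector, rad) and "tvec" (3), from world to camera coordinates, as OpenCV has them. Camera axes: x right, y down, z forward; pixel columns grow to the right and rows downward; lengths in m; the calibration is good to about 2 mm. A picture is of the moment at which its call begins: read the wrist's pose just before it. camera_params takes no time and is no camera call; for the wrist camera it gives the pose at the moment of the call.
- finish_job(): hands the job in, once; it reports no verdict.
The state is a dict: "t": time; "joint_pos": joint angles; "joint_velocities": joint speeds; "joint_efforts": joint torques, N m; "tcp_pos": TCP position; "tcp_rot": TCP orientation; "wrist_force": force on the tool from outside, world axes, zero at the start; "torque": the same for the moment, N m; "width": finger opening in m.
Only numpy, scipy, OpenCV 4.12 (cv2) and the standard library are available. Lean on these libraries where they do the work, as an engineer would, in place of code of your own. Each camera call takes 0.05 s, during which the arm holds its last target.

## Task

Three identical closed tins stand in a row on the low wooden board beside the vise, and only one of them is still full. Heft them one at a time, starting with the tin nearest the vise and working away from it: lift each straight up a few centimetres clear of the board, feel its weight and stand it upright back on the board before taking the next. When all three have been hefted, hold the heaviest one up still and upright, about 20 cm above the bench, and finish while holding it, with the two lighter tins standing on the board; leave everything else on the bench where it is.

Things in the scene. Friction and masses are not known exactly. Their poses are not given: they have to be found in the camera images.
- tin_1: The tin nearest the vise: closed upright round tin with a pressed lid, plain metal, 62 mm diameter, 100 mm tall over the lid, straight sides that may be gripped anywhere; origin at the centre of its underside, z up along its axis. All three look the same.
- tin_2: The middle tin: closed upright round tin with a pressed lid, plain metal, 62 mm diameter, 100 mm tall over the lid, straight sides that may be gripped anywhere; origin at the centre of its underside, z up along its axis. Each tin holds a hard cake, loose by about 4 mm and unseen. They weigh 0.2 to 0.7 kg; which is heaviest changes each time; it outweighs each other by over 0.2 kg.
- tin_3: The tin farthest from the vise: closed upright round tin with a pressed lid, plain metal, 62 mm diameter, 100 mm tall over the lid, straight sides that may be gripped anywhere; origin at the centre of its underside, z up along its axis. The tins stand about 125 mm apart, centre to centre.
- board: Flat low dark wooden board fixed to the bench, 130 mm (its x) by 400 mm (its y, along the row of tins), 15 mm thick; origin at the centre of its underside, on the bench top (z = 0), so the tins stand 15 mm above the bench. Its +y end is the end towards the vise. Its place and yaw (within about 20 degrees) vary.
- vise: Bystander, to be left alone. Small dark iron bench vise, fixed, with a knotty dark hardwood root block in its jaws; footprint about 175 mm (x, with its screw handle towards -x) by 100 mm (y), up to 170 mm tall; it stands off the +y end of the board, its centre about 310 mm from the board's centre; origin at the centre of its base.
- sieve: Bystander, to be left alone. Round brass hand sieve frame, 150 mm diameter, 45 mm tall, loose on the bench beyond the board (+x); origin at the centre of its underside.
- roller: Bystander, to be left alone. Grey stone grinding roller, 52 mm diameter with wooden handles, 190 mm long along its y, lying on a small wooden rest, 64 mm tall in all, loose on the bench beyond the board (+x); origin under its middle.
- canister: Bystander, to be left alone. Large tin canister with a pressed lid, 108 mm diameter, 135 mm tall, much bigger than the three tins, loose on the bench off the -y end of the board; not one of the three; origin at the centre of its underside.
Mind the look-alikes: they are no part of the job. What is shaped like the tin_3 but red is not meant.

How it is judged:
On the way, in this order (a step that is already met when the one before it is completed fails the run):
1. the tin nearest the vise is lifted at least 2 cm clear of the board in the fingers, the other two standing on the board (height (world z) of tin_1 above 0.035 m and contact force between tin_1 and the fingers above 1 N and contact force between each of tin_2, tin_3 and board above 1 N and angle between each of tin_2, tin_3's own z axis and vertical below 0.12 rad), for 0.2 s.
2. then the middle tin, with the other two standing on the board (height (world z) of tin_2 above 0.035 m and contact force between tin_2 and the fingers above 1 N and contact force between each of tin_1, tin_3 and board above 1 N and angle between each of tin_1, tin_3's own z axis and vertical below 0.12 rad), for 0.2 s.
3. then the tin farthest from the vise, with the other two standing on the board (height (world z) of tin_3 above 0.035 m and contact force between tin_3 and the fingers above 1 N and contact force between each of tin_1, tin_2 and board above 1 N and angle between each of tin_1, tin_2's own z axis and vertical below 0.12 rad), for 0.2 s.
At the end, for the whole second after the job is handed in: The heaviest tin is held still in the fingers, underside over 15 cm above the bench, upright within 0.3 rad, touching nothing else; the other two stand upright (0.12 rad), at rest and let go on the board, each pressing on it with under 4.1 N (neither is the full one) (((height (world z) of tin_1 above 0.15 m and contact force between tin_1 and the fingers above 1 N and angle between tin_1's own z axis and vertical below 0.3 rad and linear speed of tin_1 below 0.05 m/s and contact force between tin_1 and board below 0.05 N and contact force between tin_1 and vise below 0.05 N and contact force between tin_1 and canister below 0.05 N and contact force between tin_1 and tin_2 below 0.05 N and contact force between tin_1 and tin_3 below 0.05 N and contact force between tin_2 and board between 1 and 4.1 N and angle between each of tin_2, tin_3's own z axis and vertical below 0.12 rad and linear speed of each of tin_2, tin_3 below 0.03 m/s and contact force between each of tin_2, tin_3 and the fingers below 0.05 N and contact force between tin_3 and board between 1 and 4.1 N) or (height (world z) of tin_2 above 0.15 m and contact force between tin_2 and the fingers above 1 N and angle between tin_2's own z axis and vertical below 0.3 rad and linear speed of tin_2 below 0.05 m/s and contact force between tin_2 and board below 0.05 N and contact force between tin_2 and vise below 0.05 N and contact force between tin_2 and canister below 0.05 N and contact force between tin_2 and tin_1 below 0.05 N and contact force between tin_2 and tin_3 below 0.05 N and contact force between tin_1 and board between 1 and 4.1 N and angle between each of tin_1, tin_3's own z axis and vertical below 0.12 rad and linear speed of each of tin_1, tin_3 below 0.03 m/s and contact force between each of tin_1, tin_3 and the fingers below 0.05 N and contact force between tin_3 and board between 1 and 4.1 N) or (height (world z) of tin_3 above 0.15 m and contact force between tin_3 and the fingers above 1 N and angle between tin_3's own z axis and vertical below 0.3 rad and linear speed of tin_3 below 0.05 m/s and contact force between tin_3 and board below 0.05 N and contact force between tin_3 and vise below 0.05 N and contact force between tin_3 and canister below 0.05 N and contact force between tin_3 and tin_1 below 0.05 N and contact force between tin_3 and tin_2 below 0.05 N and contact force between tin_1 and board between 1 and 4.1 N and angle between each of tin_1, tin_2's own z axis and vertical below 0.12 rad and linear speed of each of tin_1, tin_2 below 0.03 m/s and contact force between each of tin_1, tin_2 and the fingers below 0.05 N and contact force between tin_2 and board between 1 and 4.1 N))); the arm keeps its last pose, push and grip.
It fails at once if a tin is tipped over (more than 0.6 rad) (angle between any of tin_1, tin_2, tin_3's own z axis and vertical above 0.6 rad).
It fails at once if a bystander is shifted by more than 2 cm (distance of any of sieve, roller, canister from where it was at the start of the episode above 0.02 m).
It also fails if it takes over 69 s, if anything falls off the work surface, if the arm or the gripper's body presses on something with over 40 N, if the wrist force passes 120 N, or if a joint passes its speed limit or range.

## Working session

There is one attempt and no reset: what is moved stays moved. The work goes in short steps, Python scripts to look and compute and a shell command to move; the robot and the scene stay as the last step left them, time stands still between calls to the robot, and variables do not carry over. Pictures are saved under pics/ and viewed, and the job is handed in when it is done.

```bash
mkdir -p pics; ls; python3 - <<'E'
from station import *
import cv2
s=observe();print({k:s[k] for k in s})
for n in("side","top"):
    cv2.imwrite(f"pics/{n}0.png",get_image(n))
    print(n,camera_params(n))
E
```

```text
pics
{'t': 0.0, 'joint_pos': array([ 1.13101203,  0.46839337, -0.01162907,  1.60368288,  0.00601184,
        1.0713553 , -0.05629483]), 'joint_velocities': array([-3.68858258e-04,  1.23429875e-03, -1.32811446e-03,  4.13759735e-04,
       -8.43491875e-04, -6.03617153e-05,  7.41003434e-04]), 'joint_efforts': array([-3.33202888e-04, -5.32397890e+01,  2.13914097e-02, -2.51306874e+01,
        1.13642769e-02,  7.88239675e-03,  3.17052002e-05]), 'tcp_pos': array([ 0.25092012, -0.59898998,  0.23030329]), 'tcp_rot': array([ 8.32594215e-01, -5.53882712e-01, -7.83631350e-04, -4.46921107e-04]), 'wrist_force': array([-0.45217343,  0.10048816,  0.29800912]), 'torque': array([0.02187325, 0.02842009, 0.01637927]), 'width': 0.08538564084496326}
side {'K': array([[388.12678963,   0.        , 254.31415339],
       [  0.        , 388.12678963, 187.15838782],
       [  0.        ,   0.        ,   1.        ]]), 'rvec': array([ 2.42388966, -0.15215374,  0.08159357]), 'tvec': array([-0.57055095,  0.07014463,  1.00161254])}
top {'K': array([[425.55987441,   0.        , 257.44892265],
       [  0.        , 425.55987441, 197.84352535],
       [  0.        ,   0.        ,   1.        ]]), 'rvec': array([ 2.13281149, -2.16052939,  0.19303041]), 'tvec': array([-0.01585623,  0.57415275,  1.04624499])}
```

View pics/side0.png

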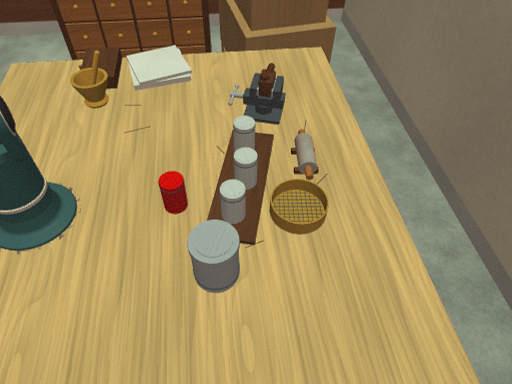

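View pics/top0.png

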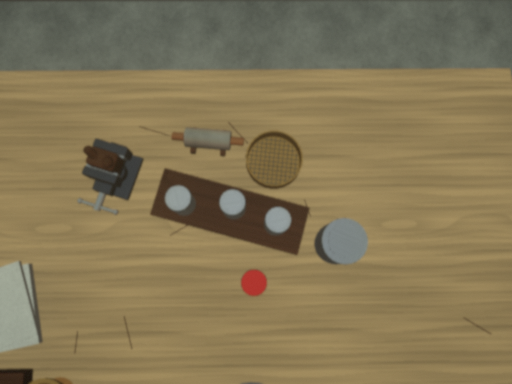

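The top view shows three grey tin lids on the dark board, at about (178,198), (232,202) and (278,220). The vise is at (113,170), the canister at (344,242) and the red look-alike at (254,283). I'll measure these next.

```bash
cat > h.py <<'E'
import numpy as np,cv2
from station import *
from scipy.spatial.transform import Rotation as R
def ray(n,uv,z,cp=None):
    c=cp or camera_params(n);Rm=cv2.Rodrigues(c["rvec"])[0];o=-Rm.T@c["tvec"]
    d=Rm.T@np.linalg.inv(c["K"])@np.array([uv[0],uv[1],1.]);return o+d*(z-o[2])/d[2]
def proj(n,p):
    c=camera_params(n);return cv2.projectPoints(np.array([p],float),c["rvec"],c["tvec"],c["K"],None)[0].ravel()
E
python3 - <<'E'
from h import *
im=cv2.imread("pics/top0.png");hsv=cv2.cvtColor(im,cv2.COLOR_BGR2HSV)
m=((hsv[...,1]<60)&(hsv[...,2]>140)).astype(np.uint8)*255
m[:80]=0
m=cv2.morphologyEx(m,cv2.MORPH_OPEN,np.ones((3,3)))
for c in cv2.findContours(m,cv2.RETR_EXTERNAL,cv2.CHAIN_APPROX_NONE)[0]:
    a=cv2.contourArea(c)
    if a<200: continue
    (u,v),r=cv2.minEnclosingCircle(c);print(a,u,v,r,ray("top",(u,v),.115),ray("top",(u,v),.135))
b=((hsv[...,2]<90)).astype(np.uint8)*255; b[:80]=0
for c in cv2.findContours(b,cv2.RETR_EXTERNAL,cv2.CHAIN_APPROX_NONE)[0]:
    a=cv2.contourArea(c)
    if a>1500:
        r=cv2.minAreaRect(c);P=cv2.boxPoints(r);print(a,r,[ray("top",p,.015)[:2].round(3) for p in P], ray("top",r[0],.015))
s=im[150:310,60:400];cv2.imwrite("pics/crop.png",cv2.resize(s,None,fx=2.3,fy=2.3,interpolation=cv2.INTER_CUBIC))
E
```

```text
2382.5 9.79680061340332 306.7477111816406 45.3238639831543 [0.31726987 0.54759612 0.115     ] [0.31890519 0.536725   0.135     ]
395.0 277.65625 219.21875 11.679826736450195 [ 0.51058727 -0.06934162  0.115     ] [ 0.50839292 -0.06799104  0.135     ]
388.0 231.81817626953125 201.59091186523438 11.615943908691406 [0.55440536 0.03972746 0.115     ] [0.55134297 0.03891735 0.135     ]
392.0 177.4842987060547 197.93978881835938 11.885123252868652 [0.56475937 0.16969427 0.115     ] [0.56149185 0.16630948 0.135     ]
6959.0 ((229.67453002929688, 210.81109619140625), (150.93431091308594, 48.210453033447266), 15.091572761535645) [array([0.538, 0.256]), array([0.663, 0.226]), array([ 0.552, -0.159]), array([ 0.431, -0.122])] [0.54529483 0.04951733 0.015     ]
2316.5 ((108.29927062988281, 167.92701721191406), (58.60893249511719, 51.26145935058594), 19.98310661315918) [array([0.627, 0.464]), array([0.758, 0.425]), array([0.702, 0.276]), array([0.572, 0.318])] [0.66391604 0.3709208  0.015     ]
```

View pics/crop.png

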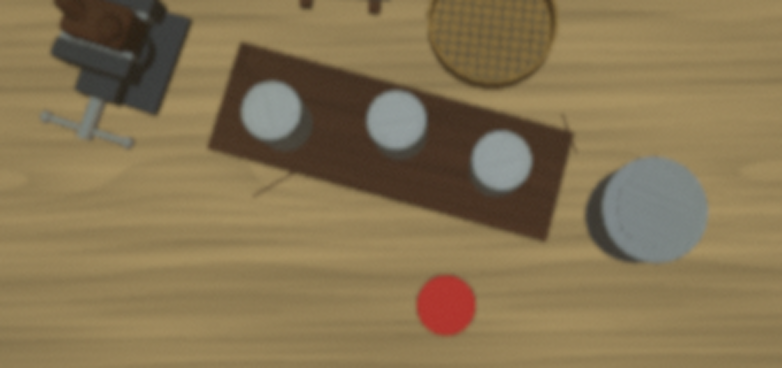

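tin_1 (nearest the vise) is at (178,198), about (0.565, 0.170). tin_2 at (232,202) is about (0.554, 0.040), and tin_3 at (278,220) is about (0.511, -0.069). The red tin (254,283) is off the board and the canister (344,242) is much too big, so neither counts. The crop confirms it. I'll grip across the row, with the jaws along the board's x.

```bash
cat >> h.py <<'E'
def go(target,yaw=None):
    s=observe();r=R.from_quat(s["tcp_rot"])
    d=r.inv().apply(np.array(target)-s["tcp_pos"])*1000
    out=[d.round(1)]
    if yaw is not None:
        t=R.from_matrix(np.array([[np.cos(yaw),np.sin(yaw),0],[np.sin(yaw),-np.cos(yaw),0],[0,0,-1]]))
        q=(r.inv()*t).as_rotvec();out.append(q.round(3))
    print("t",round(s["t"],2),"tcp",s["tcp_pos"].round(4),"tool shift mm, rotvec",*out,"F",s["wrist_force"].round(2),"w",round(s["width"],4))
E
python3 -m pendant '[-40,-40,-4,0,0,0,-1,-80,-80,-8,0,0,0,-1,-120,-120,-12,0,0,0,-1,-160,-160,-16,0,0,0,-1,-200,-200,-20,0,0,0,-1]' 40
python3 -m pendant '[-40,-40,0,0,0,0,-1,-80,-80,0,0,0,0,-1,-120,-120,0,0,0,0,-1,-160,-160,0,0,0,0,-1,-200,-200,0,0,0,0,-1]'
python3 -c "
from h import *
go([.565,.170,.25],-.276)"
```

```text
t: 0.72
tcp_pos: [0.3587, -0.3358, 0.2512]
tcp_rot: [0.833, -0.554, -0.0, 0.0]
wrist_force: [0.7, 0.6, -0.4]
width: 0.0857
t: 1.35
tcp_pos: [0.4658, -0.0744, 0.2512]
tcp_rot: [0.833, -0.554, 0.0, 0.0]
wrist_force: [-0.2, -0.2, -0.2]
width: 0.0856
t 1.35 tcp [ 0.4658 -0.0744  0.2512] tool shift mm, rotvec [-187.1 -185.9    1.2] [ 0.    -0.    -0.898] F [-0.2  -0.16 -0.21] w 0.0856
```

```bash

python3 -m pendant '[-40,-40,0,0,0,-0.18,-1,-80,-80,0,0,0,-0.36,-1,-120,-120,0,0,0,-0.54,-1,-160,-160,0,0,0,-0.72,-1,-187,-186,1,0,0,-0.898,-1]'
python3 -m pendant '[0,0,0,0,0,0,-1,0,0,0,0,0,0,-1]'
python3 - <<'E'
from h import *
go([.565,.170,.25],-.276)
cp=camera_params("wrist");im=get_image("wrist");cv2.imwrite("pics/w1.png",im)
import pickle;pickle.dump(cp,open("cp1.pkl","wb"))
print(-cv2.Rodrigues(cp["rvec"])[0].T@cp["tvec"])
for p in([.565,.17,.115],[.554,.04,.115]):print(cv2.projectPoints(np.array([p]),cp["rvec"],cp["tvec"],cp["K"],None)[0].ravel())
E
```

```text
t: 1.98
tcp_pos: [0.565, 0.1711, 0.2499]
tcp_rot: [0.991, -0.134, -0.0, -0.0]
wrist_force: [-0.3, -0.8, -0.7]
width: 0.0856
t: 2.22
tcp_pos: [0.5645, 0.1673, 0.2496]
tcp_rot: [0.99, -0.139, -0.001, 0.001]
wrist_force: [-0.1, 0.2, -0.0]
width: 0.0855
t 2.23 tcp [0.5645 0.1673 0.2496] tool shift mm, rotvec [-0.3 -2.8 -0.4] [ 0.001  0.001 -0.002] F [-0.05  0.25 -0.  ] w 0.0855
[0.58312874 0.231966   0.39229179]
[259.68628517 177.01315479]
[285.70351314 305.93054172]
```

View pics/w1.png

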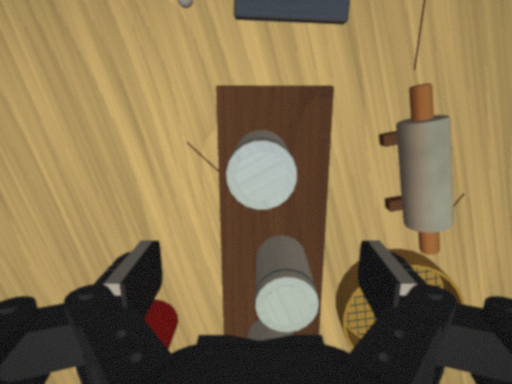

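The wrist view shows tin_1's lid at about (262,174) and tin_2's at about (287,304). Both are within about 3 px of my prediction, so I'll refine from this picture.

```bash
cat >> h.py <<'E'
def lids(im,cp,z=.115,amin=1500):
    hsv=cv2.cvtColor(im,cv2.COLOR_BGR2HSV)
    m=((hsv[...,1]<40)&(hsv[...,2]>170)).astype(np.uint8)*255
    m=cv2.morphologyEx(m,cv2.MORPH_OPEN,np.ones((7,7)))
    for c in cv2.findContours(m,cv2.RETR_EXTERNAL,cv2.CHAIN_APPROX_NONE)[0]:
        if cv2.contourArea(c)<amin: continue
        (u,v),r=cv2.minEnclosingCircle(c);e=cv2.fitEllipse(c)
        print("lid px",round(u),round(v),round(r,1),"ell",np.round(e[0],1),np.round(e[1],1),"->",ray("",e[0],z,cp).round(4))
E
python3 - <<'E'
from h import *
import pickle;lids(cv2.imread("pics/w1.png"),pickle.load(open("cp1.pkl","rb")))
E
```

```text
lid px 286 304 30.2 ell [286.6 304.2] [51.4 59.8] -> [0.5553 0.0417 0.115 ]
lid px 261 175 34.1 ell [261.3 174.7] [65.7 67.4] -> [0.5669 0.1716 0.115 ]
```

```bash

python3 -m pendant '[0,-2,40,0,0,0,-1,0,-2,80,0,0,0,-1]'
python3 -m pendant '[0,0,0,0,0,0,-1]'
python3 -c "
from h import *
go([.566,.171,.062],-.276)"
```

```text
t: 2.52
tcp_pos: [0.5659, 0.1684, 0.17]
tcp_rot: [0.99, -0.139, 0.001, 0.0]
wrist_force: [1.1, 0.1, -0.3]
width: 0.0854
t: 2.65
tcp_pos: [0.5634, 0.1677, 0.1678]
tcp_rot: [0.99, -0.139, -0.003, 0.002]
wrist_force: [0.7, -0.4, 0.7]
width: 0.0851
t 2.65 tcp [0.5634 0.1677 0.1678] tool shift mm, rotvec [  2.1  -4.3 105.7] [ 0.004  0.005 -0.003] F [ 0.73 -0.4   0.74] w 0.0851
```

```bash

python3 -m pendant '[1,-3,35,0,0,0,-1,1,-3,70,0,0,0,-1,1,-3,90,0,0,0,-1,1,-3,105,0,0,0,-1,1,-3,105,0,0,0,-1]'
python3 -c "
from h import *
go([.566,.171,.062],-.276)"
```

```text
t: 3.28
tcp_pos: [0.5671, 0.1727, 0.0652]
tcp_rot: [0.99, -0.138, -0.0, 0.0]
wrist_force: [-0.0, 0.3, 1.1]
width: 0.0856
t 3.27 tcp [0.5671 0.1727 0.0652] tool shift mm, rotvec [-0.6  1.9  3.2] [ 0.  0. -0.] F [-0.    0.32  1.11] w 0.0856
```

```bash

python3 -m pendant '[0,1,2,0,0,0,-1,0,1,2,0,0,0,0.2,0,1,2,0,0,0,0.6,0,1,2,0,0,0,1,0,1,2,0,0,0,1]' 40
python3 -m pendant '[0,0,0,0,0,0,1,0,0,0,0,0,0,1]'
python3 -c "
from h import *
go([.566,.171,.062],-.276)
for i in range(4):
  get_image('top');s=observe();print(s['t'],s['wrist_force'],s['joint_efforts'].round(2))"
```

```text
t: 3.9
tcp_pos: [0.5672, 0.172, 0.0642]
tcp_rot: [0.99, -0.138, 0.0, -0.0]
wrist_force: [-1.9, 0.0, 5.6]
width: 0.0612
t: 4.15
tcp_pos: [0.5672, 0.172, 0.0642]
tcp_rot: [0.99, -0.138, 0.001, -0.0]
wrist_force: [-2.5, -0.7, 6.0]
width: 0.061
t 4.15 tcp [0.5672 0.172  0.0642] tool shift mm, rotvec [-0.9  1.3  2.2] [-0.    -0.001 -0.   ] F [-2.55 -0.71  6.01] w 0.061
4.2 [-2.11534413 -0.98263199  6.258763  ] [ -0.16 -49.8   -7.21 -17.49   0.13  -0.53   0.06]
4.25 [-1.35571468 -1.33572332  6.52927865] [ -0.16 -49.8   -7.21 -17.49   0.13  -0.53   0.06]
4.3 [-1.11294869 -1.26406348  6.12516729] [ -0.16 -49.8   -7.21 -17.49   0.13  -0.53   0.06]
4.35 [-1.42612219 -0.43256794  6.03182568] [ -0.16 -49.8   -7.21 -17.49   0.13  -0.53   0.06]
```

Gripped at 61 mm. Next I lift it straight up by about 45 mm.

```bash

python3 -m pendant '[0,0,-8,0,0,0,1,0,0,-18,0,0,0,1,0,0,-30,0,0,0,1,0,0,-40,0,0,0,1,0,0,-45,0,0,0,1]'
python3 -m pendant '[0,0,0,0,0,0,1,0,0,0,0,0,0,1,0,0,0,0,0,0,1,0,0,0,0,0,0,1]'
python3 - <<'E'
from h import *
go([.566,.171,.062],-.276)
f=[]
for i in range(6):
  im=get_image('side');s=observe();f.append(s['wrist_force'])
print(np.mean(f,0),np.std(f,0),s['joint_efforts'].round(2),s['torque'])
cv2.imwrite("pics/s1.png",cv2.resize(im[80:260,150:350],None,fx=3,fy=3))
E
```

```text
t: 4.97
tcp_pos: [0.5673, 0.172, 0.1093]
tcp_rot: [0.99, -0.138, 0.001, -0.0]
wrist_force: [-0.8, 0.6, -1.6]
width: 0.0613
t: 5.48
tcp_pos: [0.5667, 0.1719, 0.1079]
tcp_rot: [0.99, -0.138, -0.0, 0.0]
wrist_force: [0.5, 0.1, -2.8]
width: 0.0611
t 5.47 tcp [0.5667 0.1719 0.1079] tool shift mm, rotvec [-0.4  1.  45.9] [0. 0. 0.] F [ 0.49  0.12 -2.75] w 0.0611
[ 0.21619385  0.2039917  -2.63833032] [0.54240294 0.58082046 0.30048089] [-0.000e+00 -5.233e+01 -7.940e+00 -2.053e+01  1.000e-02  1.000e-02
 -0.000e+00] [-0.04253208  0.00184271  0.02542933]
```

View pics/s1.png

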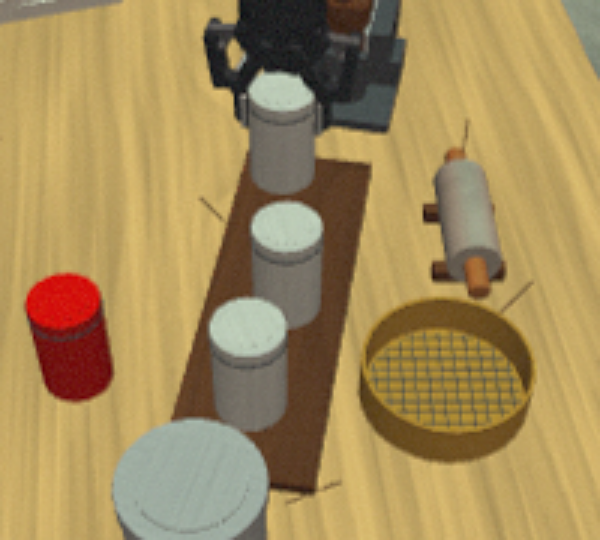

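tin_1 is clear of the board and weighs about 2.7 N (0.28 kg). I'll lower it back.

```bash

python3 -m pendant '[0,0,12,0,0,0,1,0,0,25,0,0,0,1,0,0,34,0,0,0,1,0,0,39,0,0,0,1,0,0,42,0,0,0,1]'
python3 -m pendant '[0,0,1,0,0,0,1,0,0,1.5,0,0,0,1,0,0,2,0,0,0,1,0,0,2,0,0,0,1]'
python3 -c "
from h import *
go([.566,.171,.062],-.276)"
```

```text
t: 6.4
tcp_pos: [0.5668, 0.1719, 0.0658]
tcp_rot: [0.99, -0.138, -0.0, 0.0]
wrist_force: [0.2, 0.0, -2.8]
width: 0.0611
t: 6.9
tcp_pos: [0.567, 0.1719, 0.0644]
tcp_rot: [0.99, -0.138, 0.0, -0.0]
wrist_force: [-0.9, -0.9, -2.6]
width: 0.0613
t 6.9 tcp [0.567  0.1719 0.0644] tool shift mm, rotvec [-0.7  1.1  2.4] [-0. -0. -0.] F [-0.91 -0.89 -2.58] w 0.0613
```

```bash

python3 -m pendant '[0,0,0.7,0,0,0,1,0,0,1,0,0,0,1,0,0,1,0,0,0,1]'
python3 -c "
from h import *
go([.566,.171,.062],-.276)"
```

```text
t: 7.28
tcp_pos: [0.567, 0.172, 0.0642]
tcp_rot: [0.99, -0.138, 0.0, 0.0]
wrist_force: [-2.3, -0.4, 5.2]
width: 0.0614
t 7.28 tcp [0.567  0.172  0.0642] tool shift mm, rotvec [-0.7  1.2  2.2] [ 0.    -0.001 -0.   ] F [-2.34 -0.36  5.21] w 0.0614
```

It is standing on the board, so I open and go up.

```bash

python3 -m pendant '[0,0,0,0,0,0,0,0,0,0,0,0,0,-0.6,0,0,0,0,0,0,-1,0,0,0,0,0,0,-1]'
python3 -m pendant '[0,0,-25,0,0,0,-1,0,0,-60,0,0,0,-1,0,0,-110,0,0,0,-1,0,0,-120,0,0,0,-1]'
python3 -c "
from h import *
go([.555,.041,.19],-.276)"
```

```text
t: 7.78
tcp_pos: [0.567, 0.1719, 0.0632]
tcp_rot: [0.99, -0.138, 0.0, -0.0]
wrist_force: [0.0, 0.3, -0.3]
width: 0.0855
t: 8.28
tcp_pos: [0.5687, 0.1729, 0.1868]
tcp_rot: [0.99, -0.138, 0.003, -0.001]
wrist_force: [0.2, 0.7, -0.3]
width: 0.0854
t 8.28 tcp [0.5687 0.1729 0.1868] tool shift mm, rotvec [ 22.8 130.6  -3.5] [-0.003 -0.005  0.   ] F [ 0.2   0.68 -0.28] w 0.0854
```

```bash

python3 -m pendant '[5,40,-5,0,0,0,-1,11,80,-5,0,0,0,-1,17,115,-5,0,0,0,-1,23,130,-5,0,0,0,-1,23,130,-5,0,0,0,-1]'
python3 -m pendant '[0,0,0,0,0,0,-1,0,0,0,0,0,0,-1]'
python3 - <<'E'
from h import *
go([.555,.041,.062],-.276)
cp=camera_params("wrist");im=get_image("wrist");cv2.imwrite("pics/w2.png",im);lids(im,cp)
E
```

```text
t: 8.9
tcp_pos: [0.5538, 0.0399, 0.1879]
tcp_rot: [0.99, -0.139, -0.0, -0.0]
wrist_force: [-0.1, 0.4, 0.1]
width: 0.0851
t: 9.15
tcp_pos: [0.5536, 0.0424, 0.1882]
tcp_rot: [0.991, -0.136, -0.0, -0.0]
wrist_force: [0.5, -0.2, -0.0]
width: 0.0855
t 9.15 tcp [0.5536 0.0424 0.1882] tool shift mm, rotvec [  1.8   1.  126.2] [-0.001  0.     0.002] F [ 0.45 -0.17 -0.04] w 0.0855
lid px 263 202 43.6 ell [262.9 201.7] [82.2 86.4] -> [0.5555 0.0416 0.115 ]
lid px 222 2 50.1 ell [222.7  20.8] [ 52.1 105.9] -> [0.5627 0.1571 0.115 ]
```

View pics/w2.png

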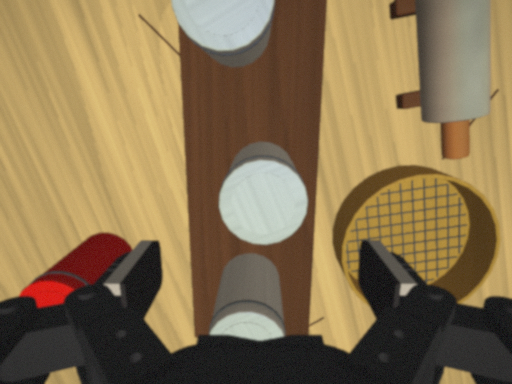

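tin_2's lid is at (263,202), so it stands at (0.5555, 0.0416). tin_1 is upright at the top of the picture. Descending.

```bash

python3 -m pendant '[2,1,40,0,0,0,-1,2,1,80,0,0,0,-1,2,1,108,0,0,0,-1,2,1,124,0,0,0,-1,2,1,124,0,0,0,-1]'
python3 -c "
from h import *
go([.5555,.0415,.064],-.276)"
```

```text
t: 9.82
tcp_pos: [0.5547, 0.0395, 0.0636]
tcp_rot: [0.991, -0.137, -0.001, 0.0]
wrist_force: [0.3, -0.0, 0.7]
width: 0.0853
t 9.82 tcp [0.5547 0.0395 0.0636] tool shift mm, rotvec [ 0.2 -2.1 -0.5] [0.    0.002 0.001] F [ 0.28 -0.05  0.72] w 0.0853
```

```bash

python3 -m pendant '[0,-1,0,0,0,0,-1,0,-1,0,0,0,0,0.2,0,-1,0,0,0,0,0.6,0,-1,0,0,0,0,1,0,-1,0,0,0,0,1]' 40
python3 -m pendant '[0,0,0,0,0,0,1,0,0,0,0,0,0,1]'
python3 -m pendant '[0,0,-8,0,0,0,1,0,0,-18,0,0,0,1,0,0,-30,0,0,0,1,0,0,-40,0,0,0,1,0,0,-45,0,0,0,1]'
python3 -m pendant '[0,0,0,0,0,0,1,0,0,0,0,0,0,1,0,0,0,0,0,0,1,0,0,0,0,0,0,1]'
python3 - <<'E'
from h import *
go([.5555,.0415,.062],-.276)
f=[]
for i in range(6):
  im=get_image('side');s=observe();f.append(s['wrist_force'])
print(np.mean(f,0),np.std(f,0))
cv2.imwrite("pics/s2.png",cv2.resize(im[80:260,150:350],None,fx=3,fy=3))
E
```

```text
t: 10.45
tcp_pos: [0.5558, 0.0402, 0.0655]
tcp_rot: [0.991, -0.137, 0.001, 0.0]
wrist_force: [-1.8, 0.9, 5.7]
width: 0.0609
t: 10.7
tcp_pos: [0.5558, 0.0402, 0.0655]
tcp_rot: [0.991, -0.137, 0.001, 0.0]
wrist_force: [-2.4, 0.7, 5.1]
width: 0.061
t: 11.32
tcp_pos: [0.5559, 0.04, 0.1102]
tcp_rot: [0.99, -0.138, 0.001, -0.0]
wrist_force: [-0.5, 0.2, -5.8]
width: 0.0608
t: 11.82
tcp_pos: [0.5554, 0.04, 0.109]
tcp_rot: [0.99, -0.138, -0.0, 0.0]
wrist_force: [0.1, 0.2, -5.3]
width: 0.0608
t 11.82 tcp [0.5554 0.04   0.109 ] tool shift mm, rotvec [-0.2 -1.5 47. ] [0. 0. 0.] F [ 0.06  0.17 -5.33] w 0.0608
[-0.10272375 -0.33545401 -5.14858829] [0.41096215 0.35416291 0.50697533]
```

View pics/s2.png

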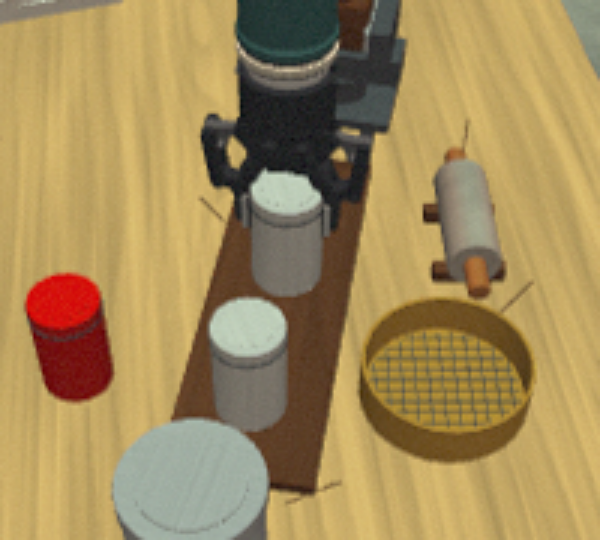

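tin_2 weighs about 5.2 N (0.53 kg). The picture shows it clear of the board, with tin_3 standing. Lowering.

```bash

python3 -m pendant '[0,0,12,0,0,0,1,0,0,25,0,0,0,1,0,0,34,0,0,0,1,0,0,39,0,0,0,1,0,0,42,0,0,0,1]'
python3 -m pendant '[0,0,1,0,0,0,1,0,0,1.5,0,0,0,1,0,0,2,0,0,0,1,0,0,2.5,0,0,0,1,0,0,3,0,0,0,1]'
python3 -c "
from h import *
go([.5555,.0415,.062],-.276)"
```

```text
t: 12.75
tcp_pos: [0.5555, 0.0401, 0.0669]
tcp_rot: [0.99, -0.138, -0.0, -0.0]
wrist_force: [0.1, -1.1, -6.2]
width: 0.0611
t: 13.38
tcp_pos: [0.5558, 0.0401, 0.0655]
tcp_rot: [0.99, -0.138, 0.0, 0.0]
wrist_force: [-5.9, -0.4, 9.8]
width: 0.0609
t 13.38 tcp [0.5558 0.0401 0.0655] tool shift mm, rotvec [-0.6 -1.2  3.5] [ 0.    -0.001  0.   ] F [-5.91 -0.43  9.84] w 0.0609
```

In contact with the board, so I release it and move on to tin_3.

```bash

python3 -m pendant '[0,0,-0.5,0,0,0,0,0,0,-0.5,0,0,0,-0.6,0,0,-0.5,0,0,0,-1,0,0,-0.5,0,0,0,-1]'
python3 -m pendant '[0,0,-25,0,0,0,-1,0,0,-60,0,0,0,-1,0,0,-110,0,0,0,-1,0,0,-122,0,0,0,-1]'
python3 -c "
from h import *
go([.511,-.068,.19],-.276)"
```

```text
t: 13.88
tcp_pos: [0.5558, 0.04, 0.0648]
tcp_rot: [0.99, -0.138, 0.0, -0.0]
wrist_force: [-0.4, 0.0, 0.4]
width: 0.0854
t: 14.38
tcp_pos: [0.5574, 0.0405, 0.19]
tcp_rot: [0.99, -0.138, 0.003, -0.001]
wrist_force: [-0.3, 0.1, -0.5]
width: 0.0853
t 14.38 tcp [0.5574 0.0405 0.19  ] tool shift mm, rotvec [-15.1 117.   -0.3] [-0.002 -0.006 -0.   ] F [-0.32  0.08 -0.47] w 0.0853
```

```bash

python3 -m pendant '[-5,40,0,0,0,0,-1,-10,80,0,0,0,0,-1,-15,110,0,0,0,0,-1,-15,117,0,0,0,0,-1,-15,117,0,0,0,0,-1]'
python3 -m pendant '[0,0,0,0,0,0,-1,0,0,0,0,0,0,-1]'
python3 - <<'E'
from h import *
go([.511,-.068,.064],-.276)
cp=camera_params("wrist");im=get_image("wrist");cv2.imwrite("pics/w3.png",im);lids(im,cp)
E
```

```text
t: 15.0
tcp_pos: [0.5093, -0.0682, 0.1865]
tcp_rot: [0.99, -0.138, -0.0, -0.0]
wrist_force: [0.4, 1.2, 0.7]
width: 0.0854
t: 15.25
tcp_pos: [0.5095, -0.0672, 0.1867]
tcp_rot: [0.991, -0.137, -0.0, -0.0]
wrist_force: [-0.1, 0.8, 0.4]
width: 0.0853
t 15.25 tcp [ 0.5095 -0.0672  0.1867] tool shift mm, rotvec [  1.6   0.4 122.7] [-0.001  0.     0.002] F [-0.09  0.77  0.4 ] w 0.0853
lid px 263 201 43.7 ell [262.9 201.2] [82.5 86.6] -> [ 0.5117 -0.0673  0.115 ]
lid px 285 17 51.6 ell [284.5  29.4] [ 72.9 106.3] -> [0.5529 0.0326 0.115 ]
```

View pics/w3.png

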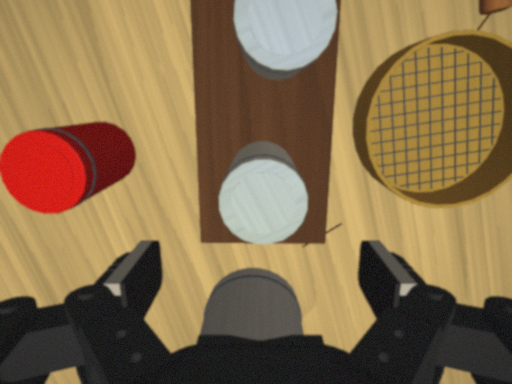

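tin_3's lid is at (263,201), so it stands at (0.5117, -0.0673). The canister at the bottom and the red tin on the left are both clear of the fingers.

```bash

python3 -m pendant '[2,0,40,0,0,0,-1,2,0,80,0,0,0,-1,2,0,106,0,0,0,-1,2,-1,122,0,0,0,-1,2,-1,122,0,0,0,-1]'
python3 -m pendant '[0,0,0,0,0,0,-1]'
python3 -c "
from h import *
go([.5117,-.0675,.064],-.276)"
```

```text
t: 15.92
tcp_pos: [0.511, -0.0675, 0.0641]
tcp_rot: [0.991, -0.137, -0.001, -0.0]
wrist_force: [0.2, -0.3, -0.2]
width: 0.0855
t: 16.05
tcp_pos: [0.5122, -0.0679, 0.0657]
tcp_rot: [0.991, -0.137, 0.001, -0.0]
wrist_force: [0.2, -0.4, 0.2]
width: 0.0854
t 16.05 tcp [ 0.5122 -0.0679  0.0657] tool shift mm, rotvec [-0.6 -0.3  1.7] [-0.    -0.002  0.   ] F [ 0.15 -0.39  0.25] w 0.0854
```

```bash

python3 -m pendant '[0,0,0,0,0,0,0.2,0,0,0,0,0,0,0.6,0,0,0,0,0,0,1,0,0,0,0,0,0,1]' 40
python3 -m pendant '[0,0,0,0,0,0,1,0,0,0,0,0,0,1]'
python3 -m pendant '[0,0,-8,0,0,0,1,0,0,-18,0,0,0,1,0,0,-30,0,0,0,1,0,0,-40,0,0,0,1,0,0,-45,0,0,0,1]'
python3 -m pendant '[0,0,0,0,0,0,1,0,0,0,0,0,0,1,0,0,0,0,0,0,1,0,0,0,0,0,0,1]'
python3 - <<'E'
from h import *
go([.5117,-.0675,.064],-.276)
f=[]
for i in range(6):
  im=get_image('side');s=observe();f.append(s['wrist_force'])
print(np.mean(f,0),np.std(f,0))
cv2.imwrite("pics/s3.png",cv2.resize(im[80:260,150:350],None,fx=3,fy=3))
E
```

```text
t: 16.55
tcp_pos: [0.5118, -0.0682, 0.066]
tcp_rot: [0.99, -0.138, 0.001, 0.0]
wrist_force: [-1.4, -0.1, 5.1]
width: 0.0617
t: 16.8
tcp_pos: [0.5119, -0.0682, 0.066]
tcp_rot: [0.99, -0.138, 0.001, 0.0]
wrist_force: [-2.7, 0.3, 6.1]
width: 0.0615
t: 17.42
tcp_pos: [0.5118, -0.0681, 0.1107]
tcp_rot: [0.99, -0.138, 0.001, 0.0]
wrist_force: [0.2, -0.8, -2.9]
width: 0.0616
t: 17.92
tcp_pos: [0.5112, -0.068, 0.1095]
tcp_rot: [0.99, -0.138, -0.0, -0.0]
wrist_force: [0.5, -0.5, -3.1]
width: 0.0616
t 17.93 tcp [ 0.5112 -0.068   0.1095] tool shift mm, rotvec [ 0.4 -0.6 45.5] [0.    0.001 0.   ] F [ 0.51 -0.49 -3.06] w 0.0616
[-0.21739184  0.17531988 -2.95293009] [0.49222463 0.43142119 0.3618559 ]
```

View pics/s3.png

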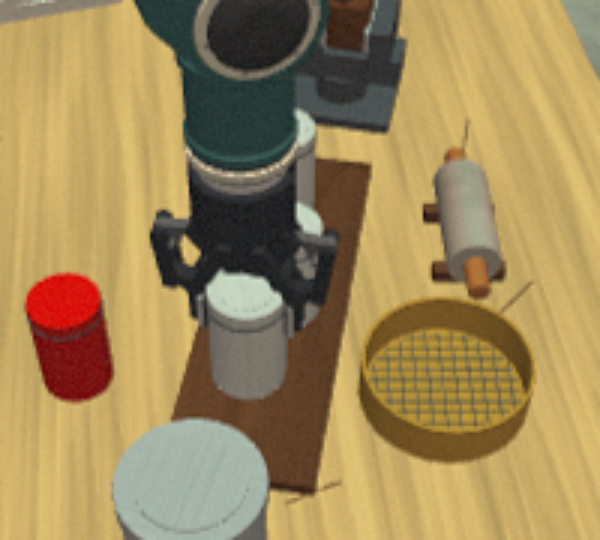

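tin_3 weighs about 3.0 N, so tin_2 at 5.2 N is the full one. I put tin_3 back.

```bash

python3 -m pendant '[0,0,12,0,0,0,1,0,0,25,0,0,0,1,0,0,34,0,0,0,1,0,0,39,0,0,0,1,0,0,42,0,0,0,1]'
python3 -m pendant '[0,0,1,0,0,0,1,0,0,1.5,0,0,0,1,0,0,2,0,0,0,1,0,0,2.5,0,0,0,1,0,0,2.7,0,0,0,1]'
python3 -c "
from h import *
go([.5117,-.0675,.064],-.276)"
```

```text
t: 18.85
tcp_pos: [0.5113, -0.068, 0.0673]
tcp_rot: [0.99, -0.138, -0.0, -0.0]
wrist_force: [-0.3, 0.2, -2.7]
width: 0.0616
t: 19.48
tcp_pos: [0.5116, -0.0681, 0.066]
tcp_rot: [0.99, -0.138, 0.0, 0.0]
wrist_force: [-2.7, 0.2, 7.5]
width: 0.0616
t 19.48 tcp [ 0.5116 -0.0681  0.066 ] tool shift mm, rotvec [-0.1 -0.6  2. ] [ 0.001 -0.001 -0.   ] F [-2.69  0.23  7.51] w 0.0616
```

```bash

python3 -m pendant '[0,0,-0.5,0,0,0,0,0,0,-0.5,0,0,0,-0.6,0,0,-0.5,0,0,0,-1,0,0,-0.5,0,0,0,-1]'
python3 -m pendant '[0,0,-25,0,0,0,-1,0,0,-60,0,0,0,-1,0,0,-110,0,0,0,-1,0,0,-124,0,0,0,-1]'
python3 -c "
from h import *
go([.5545,.042,.19],-.276)"
```

```text
t: 19.98
tcp_pos: [0.5115, -0.0681, 0.0655]
tcp_rot: [0.99, -0.138, 0.0, -0.0]
wrist_force: [0.6, 0.1, -0.2]
width: 0.0854
t: 20.48
tcp_pos: [0.5131, -0.0681, 0.1925]
tcp_rot: [0.99, -0.138, 0.003, 0.0]
wrist_force: [0.1, -0.8, -0.4]
width: 0.0856
t 20.48 tcp [ 0.5131 -0.0681  0.1925] tool shift mm, rotvec [   9.8 -117.2    2.6] [-0.    -0.005 -0.   ] F [ 0.1  -0.76 -0.38] w 0.0856
```

```bash

python3 -m pendant '[3,-40,0,0,0,0,-1,6,-80,0,0,0,0,-1,10,-110,0,0,0,0,-1,10,-117,0,0,0,0,-1,10,-117,0,0,0,0,-1]'
python3 -m pendant '[0,0,0,0,0,0,-1,0,0,0,0,0,0,-1]'
python3 - <<'E'
from h import *
cp=camera_params("wrist");im=get_image("wrist");cv2.imwrite("pics/w4.png",im);lids(im,cp)
go([.555,.041,.064],-.276)
E
```

```text
t: 21.1
tcp_pos: [0.5523, 0.0414, 0.1889]
tcp_rot: [0.991, -0.137, -0.001, 0.0]
wrist_force: [-0.9, -0.2, -0.1]
width: 0.0854
t: 21.35
tcp_pos: [0.5527, 0.0404, 0.1895]
tcp_rot: [0.99, -0.139, -0.0, 0.0]
wrist_force: [0.2, -0.5, 1.2]
width: 0.0855
lid px 263 198 43.3 ell [263.4 198.2] [82.3 85.9] -> [0.5555 0.0415 0.115 ]
lid px 222 3 49.1 ell [222.4  19.3] [ 48.4 104. ] -> [0.5624 0.1561 0.115 ]
t 21.4 tcp [0.5528 0.0407 0.1896] tool shift mm, rotvec [  2.1  -1.  125.6] [ 0.001 -0.    -0.002] F [0.34 0.04 0.35] w 0.0857
```

View pics/w4.png

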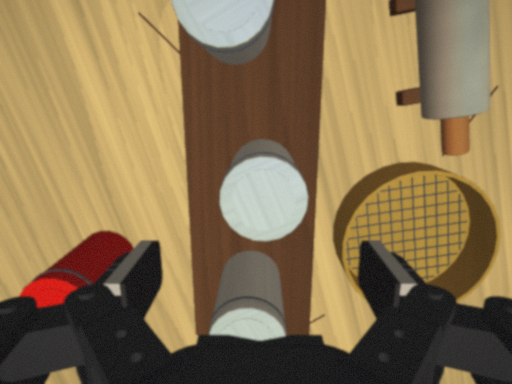

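tin_2 is at (263,198), in the same place as before, with its neighbours standing. I'll grasp it.

```bash

python3 -m pendant '[2,-1,40,0,0,0,-1,2,-1,80,0,0,0,-1,2,-1,108,0,0,0,-1,2,-1,124,0,0,0,-1,2,-1,124,0,0,0,-1]'
python3 -m pendant '[0,0,0,0,0,0,-1]'
python3 -c "
from h import *
go([.5555,.0412,.064],-.276)"
```

```text
t: 22.02
tcp_pos: [0.5546, 0.042, 0.0649]
tcp_rot: [0.99, -0.138, -0.001, 0.0]
wrist_force: [-0.3, -0.7, -0.3]
width: 0.0856
t: 22.15
tcp_pos: [0.556, 0.0423, 0.0667]
tcp_rot: [0.99, -0.138, 0.001, -0.0]
wrist_force: [0.1, 0.1, -0.5]
width: 0.0857
t 22.15 tcp [0.556  0.0423 0.0667] tool shift mm, rotvec [-0.2  1.2  2.7] [-0.001 -0.002 -0.   ] F [ 0.12  0.09 -0.53] w 0.0857
```

```bash

python3 -m pendant '[0,0,1,0,0,0,0.2,0,0,1,0,0,0,0.6,0,0,1,0,0,0,1,0,0,1,0,0,0,1]' 45
python3 -m pendant '[0,0,0,0,0,0,1,0,0,0,0,0,0,1]'
python3 -m pendant '[0,0,-8,0,0,0,1,0,0,-22,0,0,0,1,0,0,-40,0,0,0,1,0,0,-60,0,0,0,1,0,0,-80,0,0,0,1]'
python3 -m pendant '[0,0,-25,0,0,0,1,0,0,-50,0,0,0,1,0,0,-75,0,0,0,1,0,0,-95,0,0,0,1,0,0,-105,0,0,0,1]'
python3 -m pendant '[0,0,0,0,0,0,1,0,0,0,0,0,0,1,0,0,0,0,0,0,1,0,0,0,0,0,0,1]'
python3 -m pendant '[0,0,0,0,0,0,1,0,0,0,0,0,0,1,0,0,0,0,0,0,1,0,0,0,0,0,0,1]'
python3 - <<'E'
from h import *
go([.5117,-.0675,.064],-.276)
f=[]
for i in range(4):
  im=get_image('side');s=observe();f.append(s['wrist_force'])
print(np.mean(f,0),s['joint_velocities'].round(4))
t=get_image("top")
cv2.imwrite("pics/s4.png",np.hstack([cv2.resize(im[40:260,150:350],(400,440)),cv2.resize(t[130:270,130:260],(380,440))]))
E
```

```text
t: 22.65
tcp_pos: [0.5559, 0.0421, 0.0657]
tcp_rot: [0.99, -0.138, 0.001, 0.0]
wrist_force: [-0.7, -0.1, 6.6]
width: 0.0607
t: 22.9
tcp_pos: [0.5559, 0.0421, 0.0657]
tcp_rot: [0.99, -0.138, 0.001, 0.0]
wrist_force: [-0.2, 0.0, 6.5]
width: 0.0609
t: 23.52
tcp_pos: [0.5552, 0.0422, 0.1463]
tcp_rot: [0.99, -0.138, 0.0, -0.0]
wrist_force: [-0.2, -0.3, -5.2]
width: 0.0608
t: 24.15
tcp_pos: [0.5554, 0.0424, 0.2516]
tcp_rot: [0.99, -0.138, 0.001, -0.0]
wrist_force: [1.0, 0.3, -5.8]
width: 0.0607
t: 24.65
tcp_pos: [0.5548, 0.0422, 0.249]
tcp_rot: [0.99, -0.138, -0.001, 0.0]
wrist_force: [-0.2, 0.4, -5.7]
width: 0.0608
t: 25.15
tcp_pos: [0.5551, 0.0422, 0.2496]
tcp_rot: [0.99, -0.138, -0.0, 0.0]
wrist_force: [0.7, -0.3, -5.1]
width: 0.0606
t 25.15 tcp [0.5551 0.0422 0.2496] tool shift mm, rotvec [-11.8 117.4 185.6] [ 0.  0. -0.] F [ 0.7  -0.28 -5.13] w 0.0606
[ 0.1491971   0.12299816 -5.31744311] [ 0.0012  0.0019  0.0002  0.0002 -0.0002 -0.0003 -0.0012]
```

View pics/s4.png

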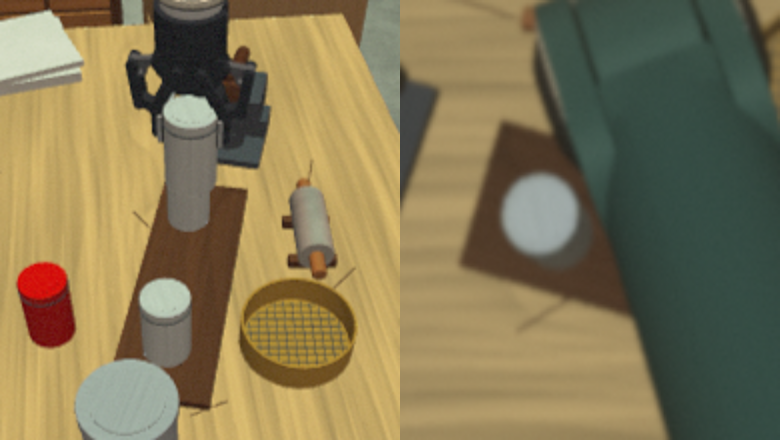

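The side view shows tin_2 held up with tin_1 behind it, and tin_3 standing at crop (165,322). The top view shows tin_1 upright at crop (540,213). Everything is still, so I hand in.

```bash
python3 -c "
from station import *
print(finish_job())"
```

```text
the job is handed in; nothing more can be done
None
```

I hefted the three tins in order from the vise and stood each one back on the board. The middle tin, tin_2, is the full one, and I finished holding it up.

| Tin | Measured weight |
|---|---|
| tin_1 | about 2.7 N |
| tin_2 | about 5.2 N |
| tin_3 | about 3.0 N |

- **Held tin:** at hand-in, tin_2 was still and upright, with its underside about 20 cm above the bench. The grip opening was 60.6 mm and the load about 5.3 N.
- **Other two tins:** tin_1 and tin_3 were standing upright on the board in the last pictures. The side view hid tin_1 behind the held tin, so only the top view confirms it.
- **Bystanders:** I saw no shift in the sieve, roller or canister in the side views. I judged that by eye and did not measure it.
- **Time and failures:** the job took about 25 s of the 69 s allowed. None of my checks failed or disagreed, and `finish_job` gave no verdict.

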